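Load a roller hanger on the sloped utensil rail

TASK

Pick up the hook hanger that has rollers, straddle it over the high end of the sloped utensil rail, uphill of the little sprung stud, and, pressing it down lightly but never hard (keep clearly under 20 N) on the rail, slide it downhill until both rollers have pushed the stud down and passed it - do not lift it over. Then let go so that it rolls by itself down to the rubber stop and stays there. The rail's height has been set by hand and is not known, so feel for it; leave everything else on the counter undisturbed.

Things in the scene. Friction and masses are not known exactly. Their poses are not given: they have to be found in the camera images.
- hanger: the roller hanger, 0.28 to 0.43 kg, upright on the counter: a steel inverted U, open below, 68 mm long (x), 28 mm over its side plates (y; 22 mm inside), bridge on top at z = 94 mm, a grip tab on the bridge, two white rollers between the plates, 4 J hooks at the bottom reaching 40 mm to either side (y). Same either way round. Origin: centre of the underside, z up.
- hanger_tab (a point): middle of the hanger's black grip tab, 117 mm above its origin: an upright plate 40 mm long (hanger's x), 10 mm thick (y), 46 mm tall (z = 94 to 140 mm)
- hanger_tread (a point): point midway between the rollers at the bottom of their treads, 67 mm above the hanger's origin; it lies on the rail's top edge when hung. Rollers: axles along y at x = -24 and +24 mm, tread radius 8 mm, flanges coned out to 11.5 mm, so that an error of up to 2.5 mm across the rail centres itself.
- stand: the rail's stand, fixed: base plate 460 x 100 x 12 mm, origin at the centre of its underside, x level and along the rail DOWNHILL, z up. The rail: a straight steel flat bar on edge, 8 mm thick, centred on y = 0, 20 mm tall, x = -198 to 198 mm, falling 8 degrees to +x; top edge at z = 130 + h - 0.1405 x (mm). Posts below x = -195 and 195.
- stand_high (a point): on the base plate's top, 95 mm uphill of the stand's origin (below the free stretch of rail uphill of the stud). The rail's height h is anywhere from 0 to 40 mm: telescopic posts clamped by hand, not measured, to be felt or seen. The bar sits on rubber bushings that give 1 mm per 6 N pressed down.
- stand_low (a point): on the base plate's top, 126 mm downhill of the stand's origin: below the tread point of a hanger that rests against the rubber stop. The stop is a plate 40 mm wide across the rail, uphill face at about x = 160 mm, reaching 25 mm above the bar.
- stud (a joint): sprung brass cross-roller, radius 6 mm, in the bar's top edge at stand x = -30 mm, 5 mm proud; 0 = up, 0.005 m = flush. Yields from 4 N down, flush at 6.5 N; lengthwise like a 45 degree ramp. The hanger's weight alone cannot pass it; beyond it the hanger rolls by itself at about 0.1 m/s. The rollers are on it at tread x = -54 and -6 mm, both past beyond +8.
- plain_saddle: bystander: a hanger of the same outline but without rollers and with a short, 18 mm tab, (112 mm tall in all); the two may have changed places; origin at the centre of its underside
- bowl: bystander: small teal ceramic bowl, rim radius 55 mm, 50 mm tall; origin at centre of the underside
- basting_brush: bystander: steel basting brush lying flat, 270 mm long, at most 14 mm tall
- bamboo_spatula: bystander: bamboo spatula lying flat, 295 mm long, 7 mm tall
- jar0: bystander: amber glass shaker jar with twist cap, 56 mm across, 104 mm tall, on the turntable (250 mm across, top 26 mm above the counter); origin at centre of the underside
- jar1: bystander: amber glass shaker jar with twist cap, 56 mm across, 104 mm tall, on the turntable (250 mm across, top 26 mm above the counter); origin at centre of the underside
- jar2: bystander: amber glass shaker jar with twist cap, 56 mm across, 104 mm tall, on the turntable (250 mm across, top 26 mm above the counter); origin at centre of the underside

How it is judged (in metres and radians):
On the way, in this order (a step that is already met when the one before it is completed fails the run):
1. the hanger straddles the rail and rests on it uphill of the stud, in line with the rail (x of hanger_tread in the frame of stand between -0.17 and -0.06 m and y of hanger_tread in the frame of stand between -0.006 and 0.006 m and angle between the x axis of hanger and the x axis of stand, either way round below 0.25 rad and contact force between hanger and stand above 0.8 N and value of joint stud below 0.001 m), for 0.15 s.
2. the first roller presses the stud down (x of hanger_tread in the frame of stand between -0.075 and -0.035 m and y of hanger_tread in the frame of stand between -0.006 and 0.006 m and angle between the x axis of hanger and the x axis of stand, either way round below 0.25 rad and value of joint stud above 0.0015 m).
3. the second roller presses the stud down (x of hanger_tread in the frame of stand between -0.027 and 0.012 m and y of hanger_tread in the frame of stand between -0.006 and 0.006 m and angle between the x axis of hanger and the x axis of stand, either way round below 0.25 rad and value of joint stud above 0.0015 m).
4. let go, the hanger rolls downhill on the rail by itself, untouched (x of hanger_tread in the frame of stand between 0.012 and 0.115 m and y of hanger_tread in the frame of stand between -0.006 and 0.006 m and angle between the x axis of hanger and the x axis of stand, either way round below 0.25 rad and contact force between hanger and stand above 0.3 N and contact force between hanger and the fingers below 0.05 N and linear speed of hanger above 0.02 m/s), for 0.1 s.
At the end, for the whole second after the job is handed in: The roller hanger hangs with both rollers on the rail (within 6 mm of its centre line, in line and upright within 0.25 rad, the slope included), its tread point 117 to 140 mm downhill of the stand centre, against the rubber stop; the stud is up; the hanger is at rest, untouched (x of hanger_tread in the frame of stand between 0.117 and 0.14 m and y of hanger_tread in the frame of stand between -0.006 and 0.006 m and angle between the x axis of hanger and the x axis of stand, either way round below 0.25 rad and contact force between hanger and stand above 1 N and angle between hanger's own z axis and vertical below 0.25 rad and z of hanger_tread in the frame of stand above 0.09 m and value of joint stud below 0.001 m and linear speed of hanger below 0.01 m/s and contact force between hanger and the arm below 0.05 N and contact force between hanger and the fingers below 0.05 N).
It fails at once if the hanger is pressed or knocked on the rail, stud or stop with more than 20 N (contact force between hanger and stand above 20 N).
It fails at once if the robot pushes on the rail or stand itself (contact force between any of the fingers, the arm and stand above 3 N).
It fails at once if a bystander (plain saddle hanger, bowl, brush, spatula or jar) is moved by more than 30 mm (distance of any of plain_saddle, bowl, basting_brush, bamboo_spatula, jar0, jar1, jar2 from where it was at the start of the episode above 0.03 m).
It also fails if it takes over 72 s, if anything falls off the work surface, if the arm or the gripper's body presses on something with over 40 N, if the wrist force passes 120 N, or if a joint passes its speed limit or range.

ROBOT

A 6-joint arm with a two-finger parallel gripper is mounted at the origin on the work surface. World frame = base frame: x ahead of the robot, y to its left, z up, the work surface at z = 0. Lengths are in m, angles in degrees, forces in N, time in s.
With the tool pointing down it reaches from about 0.25 to 0.725 m from the base axis. Payload 9.7 kg.
Tool frame: the origin (TCP) lies midway between the tips of the shut fingers; the grasp point (between the pads) lies 19 mm behind it; z points along the fingers, y is the line along which they close (so a half turn about z gives the same grasp; the last joint's range is limited). The gripper opens to 85 mm and grips with 20 to 120 N. Pads are 22 mm wide; open, the fingers measure 114 mm over their backs; the gripper's body (76 mm by 85 mm) begins 54 mm behind the grasp point. The pads swing forward as they close: fully open they stand 13 mm farther back than shut.
Start: joints at [-67.781, 4.979, 10.078, 95.1, 0, 90], TCP at [0.208, -0.509, 0.231] pointing down, gripper open.
Joint ranges: [-179.16, 179.16], [-48.56, 103.87], [-65.8, 70.77], [-126.05, 130.52], [-82.76, 87.17], [-180, 180]. Speed limits (degrees/s): [127.2, 127.2, 147.25, 180, 180, 180].

INTERFACE

Orientations are given as [roll, pitch, yaw] about the fixed x, y, z axes, in that order (R = Rz(yaw) Ry(pitch) Rx(roll)).
In Python, from workcell import bot gives the robot as it stands. The module is installed in compiled form; this text tells all that it offers.
- The arm moves only by the tool send_rows, never from a script. Its argument "moves" is one flat list of numbers, 7 for each row, row after row: the shift along the world's x, y, z normalised to -1 to 1, where 1 is 0.025 m, then the turn, a rotation vector about the world's x, y, z normalised to -1 to 1, where 1 is 0.15 rad, then the closure, from -1 (fully open) to 1 (shut), so that 0 is half open. A call has 1 to 8 rows; each row shifts and turns the commanded pose from where the row before left it; what a row does not reach is not made up. A row lasts 1/8 s, in which the tool goes at most 62.5 mm and 10.7 degrees, less where a joint would pass 70% of its speed; a pose out of reach is approached as far as the arm can. A call with a number of a shift or a turn outside -1 to 1 is refused whole. A call with a gripper value outside its range is refused whole. The fingers move at their own pace and stop on an object; "squeeze" is the grip in N (left out, the last holds). Time passes only in rows, so rows that do not move let the fingers close. It gives the time, the measured TCP pose, the force, the opening and the grip force at its end, in the units of the state.
- bot.get_obs(): the state, without advancing time (a new reading comes with each control period).
- bot.camera(name): name is "scene" or "top"; returns a dict with "color" (384x512x3 uint8, red, green, blue), "camera_matrix" (3x3 intrinsics, pixels), "R" (3x3) and "t" (3): a world point X has camera coordinates R X + t. Camera axes: x right, y down, z forward; pixel columns grow to the right and rows downward; lengths in m; the calibration is good to about 2 mm. A picture is of the moment at which its call begins. There is no depth.
- bot.job_done(): hands the job in; it is judged then, once.
Trained networks look in the newest picture that a camera, given by its name, has taken for a name from the list of things; names that differ only in an ending like _2 or _b are one class to them, and where a whole thing is asked for, a point or a joint stands for the part that bears it (a point fixed in the world has none). Each returns a list of dicts, best first, with "p" (0 to 1); they miss things now and then, are a little off and sometimes report something else, mostly with a low value. They report only what shows in the picture. A call takes as long as a camera call.
- bot.boxes_of(camera, query): "extent" ([left, top, right, bottom] in pixels, round what is visible of it).
- bot.trace(camera, query): "region" (384x512 bool, what is visible of it) and "extent" ([left, top, right, bottom] in pixels, round what is visible of it).
- bot.landmark_of(camera, query): "pixel" ([column, row] in pixels: a listed point, or the origin of a listed thing).
The state is a dict: "time": time; "q": joint angles; "qd": joint speeds; "joint_efforts": joint torques, N m; "ee_pos": TCP position; "tcp_rot": TCP orientation; "wrist_force": force on the tool from outside, world axes, zero at the start; "torque": the same for the moment, N m; "opening": finger opening in m; "grasp_force": force on a finger pad.
Only numpy, scipy, OpenCV 4.12 (cv2) and the standard library are available. Lean on these libraries where they do the work, as an engineer would, in place of code of your own. Each camera call takes 0.05 s, during which the arm holds its last target. There are 200 camera calls.

## Working session

There is one attempt and no reset: what is moved stays moved. The work goes in short steps, Python scripts to look and compute and a tool call to move; the robot and the scene stay as the last step left them, time stands still between calls to the robot, and variables do not carry over. Pictures are saved under pics/ and viewed, at most 10 in all, crops included, and the job is handed in when it is done.

Besides the shell and the picture viewer there is one more tool, called after "Request:" as a command line: name --argument value ..., lists and objects as JSON in quotes. send_rows: Moves the arm, as the interface text tells. Its arguments: {"type":"object","properties":{"moves":{"type":"array"},"squeeze":{"type":"number"}},"required":["moves"]}

```bash
mkdir -p pics
cat > h.py <<'E'
import numpy as np, cv2
from workcell import bot
def cam(n):
    c=bot.camera(n); return c
def ray(c,px):
    K,R,t=c["camera_matrix"],c["R"],c["t"]
    o=-R.T@t; d=R.T@np.linalg.inv(K)@np.array([px[0],px[1],1.]); return o,d
def atz(c,px,z):
    o,d=ray(c,px); return o+d*(z-o[2])/d[2]
def proj(c,X):
    p=c["camera_matrix"]@(c["R"]@np.asarray(X,float)+c["t"]); return p[:2]/p[2]
def tri(c1,p1,c2,p2):
    o1,d1=ray(c1,p1);o2,d2=ray(c2,p2); d1/=np.linalg.norm(d1);d2/=np.linalg.norm(d2)
    s=np.linalg.lstsq(np.c_[d1,-d2],o2-o1,rcond=None)[0]; a=o1+s[0]*d1;b=o2+s[1]*d2
    return (a+b)/2,np.linalg.norm(a-b)
E
python3 - <<'E'
from h import *
np.set_printoptions(precision=4,suppress=True)
C={}
for n in("top","scene"):
    C[n]=c=cam(n); cv2.imwrite(f"pics/{n}0.png",c["color"][:,:,::-1])
    print(n,-c["R"].T@c["t"])
    for q in("hanger_tab","hanger_tread","stand_high","stand_low","stand","stud","hanger","plain_saddle"):
        r=bot.landmark_of(n,q); print(q,[(np.round(x["pixel"],1),round(x["p"],2)) for x in r[:2]])
o=bot.get_obs();print(o["ee_pos"],o["tcp_rot"],o["wrist_force"],o["opening"])
E
```

```text
top [ 0.4659 -0.0865  1.4029]
hanger_tab [(array([195.8, 225.9]), 0.48)]
hanger_tread [(array([201.9, 225.4]), 0.73)]
stand_high [(array([209.1, 173.2]), 0.57), (array([200. , 227.1]), 0.5)]
stand_low [(array([273.9, 177.7]), 0.8)]
stand [(array([237.4, 176.3]), 0.89)]Traceback (most recent call last):
  File "<stdin>", line 8, in <module>
ValueError: it knows: bamboo_spatula, basting_brush, bowl, hanger, hanger_tab, hanger_tread, jar, plain_saddle, stand, stand_high, stand_low
```

View pics/top0.png

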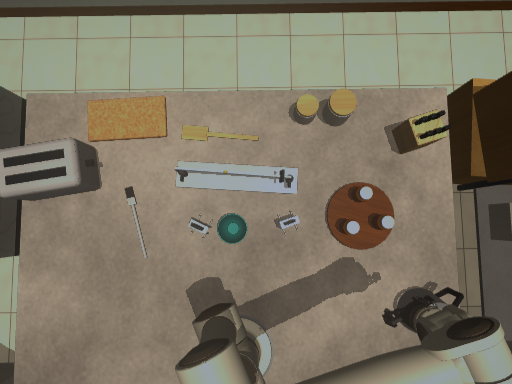

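The top view shows the stand at about (237,177), hanger candidates at (200,226) and (289,222), and the bowl at (232,228).

Run:
```python
from h import *
np.set_printoptions(precision=4,suppress=True)
C={};L={}
for n in("top","scene"):
    C[n]=c=cam(n)
    cv2.imwrite(f"pics/{n}1.png",c["color"][:,:,::-1])
    for q in("hanger_tab","hanger_tread","stand_high","stand_low","stand","hanger","plain_saddle","bowl"):
        r=bot.landmark_of(n,q); L[n,q]=r[0]["pixel"] if r else None
        print(n,q,[(np.round(x["pixel"],1),round(x["p"],2)) for x in r[:2]])
for q,z in dict(hanger_tab=.117,hanger_tread=.067,stand_high=.012,stand_low=.012,stand=0,hanger=0,plain_saddle=0,bowl=0).items():
    for n in C:
        if L[n,q] is not None: print(q,n,atz(C[n],L[n,q],z))
o=bot.get_obs();print(o["ee_pos"],o["tcp_rot"],o["wrist_force"],o["opening"])
# enlarged crop mosaic of hangers
t=C["top"]["color"][150:245,170:305,::-1]
cv2.imwrite("pics/top1c.png",cv2.resize(t,None,fx=5.5,fy=5.5,interpolation=cv2.INTER_CUBIC))
print(-C["scene"]["R"].T@C["scene"]["t"])
```

```text
top hanger_tab [(array([195.4, 225.8]), 0.6)]
top hanger_tread [(array([200.8, 224.7]), 0.61)]
top stand_high [(array([210.8, 170.8]), 0.91)]
top stand_low [(array([272. , 178.3]), 0.66)]
top stand [(array([358.4, 194.5]), 0.66), (array([241.1, 176.1]), 0.62)]
top hanger [(array([201.3, 228.3]), 0.64), (array([283.6, 227.5]), 0.17)]
top plain_saddle [(array([282.8, 225.8]), 0.51)]
top bowl [(array([231.5, 226.5]), 0.78)]
scene hanger_tab [(array([285.7, 150.5]), 0.86), (array([135.8, 258.8]), 0.64)]
scene hanger_tread [(array([285.4, 164. ]), 0.76)]
scene stand_high [(array([305.3, 213.3]), 0.68)]
scene stand_low [(array([245.6, 232. ]), 0.86)]
scene stand [(array([279.3, 226.1]), 0.69)]
scene hanger [(array([286.2, 180.9]), 0.59)]
scene plain_saddle [(array([207.7, 211.8]), 0.9)]
scene bowl [(array([254. , 188.7]), 0.57)]
hanger_tab top [0.4567 0.1365 0.117 ]
hanger_tab scene [0.4459 0.1426 0.117 ]
hanger_tread top [0.46   0.1258 0.067 ]
hanger_tread scene [0.4547 0.1373 0.067 ]
stand_high top [0.6622 0.0968 0.012 ]
stand_high scene [0.6545 0.0857 0.012 ]
stand_low top [ 0.6304 -0.1343  0.012 ]
stand_low scene [ 0.6304 -0.1242  0.012 ]
stand top [ 0.5654 -0.4614  0.    ]
stand scene [ 0.6514 -0.0125  0.    ]
hanger top [0.4462 0.1345 0.    ]
hanger scene [0.4658 0.1358 0.    ]
plain_saddle top [ 0.4513 -0.1723  0.    ]
plain_saddle scene [ 0.4707 -0.1782  0.    ]
bowl top [0.4513 0.0208 0.    ]
bowl scene [0.4446 0.0149 0.    ]
[ 0.208  -0.5092  0.2313] [179.9988  -0.0008  22.2204] [-0.4908 -0.2518 -0.4905] 0.08541827637128546
[ 1.6105 -0.6537  1.0787]
```

View pics/scene1.png

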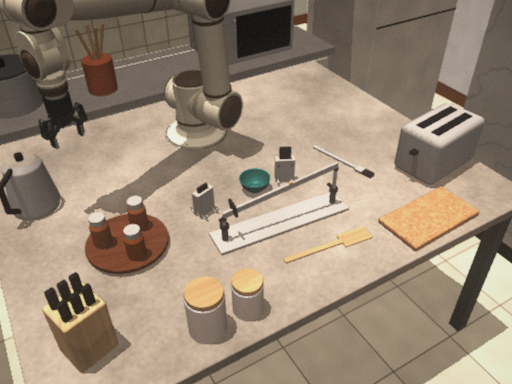

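View pics/top1c.png

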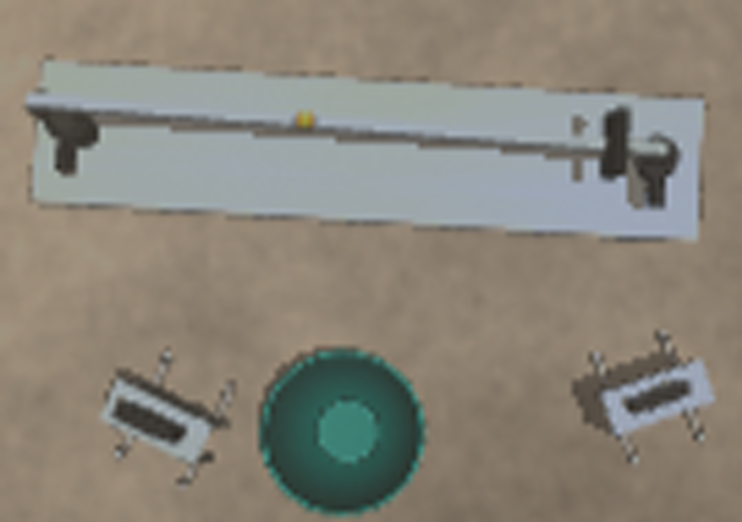

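The left object (top (199,227), scene (285,160)) has the tall black tab, so it is the roller hanger. The high rail end is at the left in the top view, at scene (335,170). The stud shows as a yellow dot at about top (225,172).

Run:
```python
import cv2
s=cv2.imread("pics/scene1.png")[135:255,195:365]
cv2.imwrite("pics/scene1c.png",cv2.resize(s,None,fx=4.6,fy=4.6,interpolation=cv2.INTER_CUBIC))
```

```text
(no output)
```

View pics/scene1c.png

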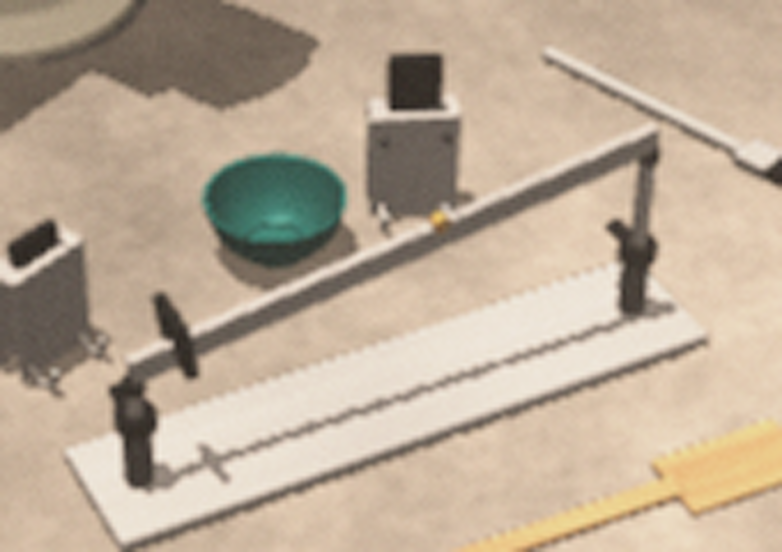

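The zoomed crop gives the high rail end at crop (655,130), the low end at (130,362), the stud at (440,218) and the tab face centre at (416,82). I'll fit the stand, h and hanger to these.

```bash
cat > fit.py <<'E'
from h import *
from scipy.optimize import least_squares
np.set_printoptions(precision=4,suppress=True)
C={n:cam(n) for n in("top","scene")}
T=lambda u,v:("top",np.array([(u+.5)/5.5-.5+170,(v+.5)/5.5-.5+150]))
S=lambda u,v:("scene",np.array([(u+.5)/4.6-.5+195,(v+.5)/4.6-.5+135]))
rz=lambda x,h:.130+h-.1405*x
P=[(T(45,58),(-.23,.05,.012)),(T(703,98),(.23,.05,.012)),(T(697,240),(.23,-.05,.012)),(T(33,203),(-.23,-.05,.012)),
(S(125,546),(.23,.05,.012)),(S(67,452),(.23,-.05,.012)),(S(708,338),(-.23,.05,.012)),
(T(28,98),(-.198,0,None)),(T(305,119),(-.03,0,None)),(S(655,130),(-.198,0,None)),(S(440,216),(-.03,0,None)),(S(130,362),(.198,0,None))]
def W(p,X):
    c,s=np.cos(p[2]),np.sin(p[2]); return np.array([p[0]+c*X[0]-s*X[1],p[1]+s*X[0]+c*X[1],X[2]])
def res(p):
    return np.concatenate([proj(C[n],W(p,(X[0],X[1],rz(X[0],p[3])+(.005 if X[0]==-.03 else 0) if X[2] is None else X[2])))-px for (n,px),X in P])
f=least_squares(res,[.65,-.01,np.radians(-94),.02],loss="soft_l1")
p=f.x;print("stand",p[:2],np.degrees(p[2]),"h",p[3]);print(res(p).reshape(-1,2).round(2).tolist())
H=[(T(120,376),(-.034,.014,.094)),(T(222,425),(.034,.014,.094)),(T(195,463),(.034,-.014,.094)),(T(102,415),(-.034,-.014,.094)),
(S(416,82),(0,.005,.117)),(T(150,422),(0,0,.135))]
rh=lambda q:np.concatenate([proj(C[n],W(q,X))-px for (n,px),X in H])
g=least_squares(rh,[.455,.135,np.radians(-117)],loss="soft_l1");q=g.x
print("hanger",q[:2],np.degrees(q[2]));print(rh(q).reshape(-1,2).round(2).tolist())
for x in(-.12,-.095,-.03):
    w=W(p,(x,0,rz(x,p[3])));print(x,w)
E
python3 fit.py
```

```text
stand [0.6388 0.0003] -94.05304423166218 h 0.015584939264039893
[[-1.07, 0.0], [0.37, -0.47], [0.2, -0.01], [-0.94, -0.18], [-0.89, 0.14], [-0.97, -0.24], [0.56, -0.73], [-0.38, -0.03], [-0.17, -0.27], [0.05, -0.58], [0.02, 0.39], [-0.63, 0.37]]
hanger [0.4557 0.1298] -117.37743413879278
[[0.31, 0.1], [-1.08, -0.12], [0.17, 0.15], [-0.11, 0.16], [-0.76, 1.39], [-0.4, -0.22]]
-0.12 [0.6472 0.12   0.1624]
-0.095 [0.6455 0.0951 0.1589]
-0.03 [0.6409 0.0302 0.1498]
```

Request:
send_rows --moves '[0.38,0.98,0,0,0,0.18,-1,0.38,0.98,0,0,0,0.18,-1,0.38,0.98,0,0,0,0.18,-1,0.38,0.98,0,0,0,0.18,-1,0.38,0.98,0,0,0,0.18,-1,0.38,0.98,0,0,0,0.18,-1,0.38,0.98,0,0,0,0.18,-1,0.38,0.98,0,0,0,0.18,-1]'

```text
time: 2.3
ee_pos: [0.2842, -0.3124, 0.2314]
tcp_rot: [180.0, -0.0, 34.6]
wrist_force: [-0.4, -0.6, -0.5]
opening: 0.0857
grasp_force: 0.0
```

Request:
send_rows --moves '[0.38,0.98,0,0,0,0.18,-1,0.38,0.98,0,0,0,0.18,-1,0.38,0.98,0,0,0,0.18,-1,0.38,0.98,0,0,0,0.18,-1,0.38,0.98,0,0,0,0.18,-1,0.38,0.98,0,0,0,0.18,-1,0.38,0.98,0,0,0,0.18,-1,0.38,0.98,0,0,0,0.18,-1]'

```text
time: 3.3
ee_pos: [0.3602, -0.1163, 0.2314]
tcp_rot: [180.0, -0.0, 47.0]
wrist_force: [0.1, 0.2, 1.5]
opening: 0.0855
grasp_force: 0.0
```

Request:
send_rows --moves '[0.38,0.98,0,0,0,0.18,-1,0.38,0.98,0,0,0,0.18,-1,0.38,0.98,0,0,0,0.18,-1,0.38,0.98,0,0,0,0.18,-1,0.38,0.98,0,0,0,0.18,-1,0.38,0.98,0,0,0,0.18,-1,0.38,0.98,0,0,0,0.18,-1,0.38,0.98,0,0,0,0.18,-1]'

```text
time: 4.3
ee_pos: [0.4362, 0.0797, 0.2314]
tcp_rot: [180.0, -0.0, 59.4]
wrist_force: [-0.4, -0.5, -1.0]
opening: 0.0858
grasp_force: 0.0
```

Request:
send_rows --moves '[0.38,0.98,0,0,0,0.18,-1,0.38,0.98,0,0,0,0.18,-1,0,0,0,0,0,0,-1]'

```text
time: 4.68
ee_pos: [0.4552, 0.1289, 0.2309]
tcp_rot: [-180.0, 0.0, 62.6]
wrist_force: [0.9, -1.2, -0.0]
opening: 0.0853
grasp_force: 0.0
```

Request:
send_rows --moves '[0,0,-0.99,0,0,0,-1,0,0,-0.99,0,0,0,-1,0,0,-0.99,0,0,0,-1,0,0,-0.99,0,0,0,-1,0,0,-0.99,0,0,0,-1,0,0,0,0,0,0,0,0,0,0,0,0,0,0.5]' --squeeze 50

```text
time: 5.55
ee_pos: [0.4552, 0.1276, 0.1086]
tcp_rot: [180.0, -0.0, 62.4]
wrist_force: [0.4, -0.0, -0.4]
opening: 0.0515
grasp_force: 0.0
```

Request:
send_rows --moves '[0,0,0,0,0,0,1,0,0,0,0,0,0,1,0,0,0,0,0,0,1,0,0,0,0,0,0,1,0,0,0,0,0,0,1]'

```text
time: 6.18
ee_pos: [0.4553, 0.1276, 0.108]
tcp_rot: [179.9, 0.0, 62.4]
wrist_force: [0.7, -2.8, 4.7]
opening: 0.0092
grasp_force: 52.9
```

Run:
```python
from h import *
c=cam("scene"); a=c["color"][100:220,215:355,::-1]
d=cam("top"); b=d["color"][185:255,150:250,::-1]
a=cv2.resize(a,(490,420));b=cv2.resize(b,(300,210))
im=np.zeros((420,790,3),np.uint8);im[:,:490]=a;im[:210,490:]=b
cv2.imwrite("pics/g.png",im)
print(bot.get_obs()["opening"],bot.get_obs()["grasp_force"])
```

```text
0.009475426555109042 52.95735061168671
```

View pics/g.png

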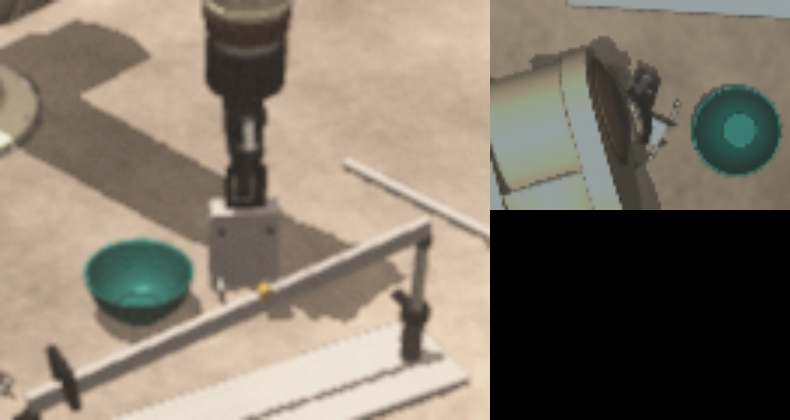

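The opening is 9.2 mm and the fingers are on the 10 mm tab (inset: fingers above the bridge at (245,190)). The grasp is good, so I'll lift, turn and carry.

Request:
send_rows --moves '[0,0,1,0,0,0,1,0,0,1,0,0,0,1,0,0,1,0,0,0,1,0,0,1,0,0,0,1,0,0,1,0,0,0.68,1,0,0,1,0,0,0.68,1,0,0,1,0,0,0.69,1,0,0,1,0,0,0.69,1]'

```text
time: 7.28
ee_pos: [0.4547, 0.1282, 0.3075]
tcp_rot: [-179.9, -0.0, 86.2]
wrist_force: [0.1, -0.2, -2.7]
opening: 0.0092
grasp_force: 51.7
```

Request:
send_rows --moves '[0.95,-0.1,0,0,0,0,1,0.95,-0.1,0,0,0,0,1,0.95,-0.1,0,0,0,0,1,0.95,-0.1,0,0,0,0,1,0.95,-0.1,0,0.31,-0.02,0,1,0.95,-0.1,0,0.31,-0.02,0,1,0.95,-0.1,0,0.31,-0.02,0,1,0.95,-0.1,0,0,0,0,1]'

```text
time: 8.28
ee_pos: [0.6456, 0.1074, 0.3064]
tcp_rot: [-179.8, -8.1, 85.9]
wrist_force: [-0.4, 0.0, -2.7]
opening: 0.0096
grasp_force: 51.7
```

Request:
send_rows --moves '[0,0,0,0,0,0,1,0,0,0,0,0,0,1,0,0,0,0,0,0,1]'

```text
time: 8.65
ee_pos: [0.6443, 0.1082, 0.3079]
tcp_rot: [-180.0, -8.0, 86.0]
wrist_force: [0.5, -0.0, -2.2]
opening: 0.0095
grasp_force: 51.7
```

Run:
```python
from h import *
np.set_printoptions(precision=4,suppress=True)
c=cam("scene"); a=c["color"][75:235,225:395,::-1]
d=cam("top"); b=d["color"][140:200,165:265,::-1]
im=np.zeros((480,790,3),np.uint8);im[:,:510]=cv2.resize(a,(510,480),interpolation=2);im[:168,510:]=cv2.resize(b,(280,168))
cv2.imwrite("pics/k.png",im)
o=bot.get_obs();print(o["ee_pos"],o["tcp_rot"],o["wrist_force"])
for n in("scene","top"):
  for q in("hanger_tread","hanger"):
    r=bot.landmark_of(n,q);print(n,q,[(x["pixel"],x["p"]) for x in r[:1]])
# expected
s=np.array([.6388,.0003]);y=np.radians(-94.05);D=o["ee_pos"][:2]-s
print("tcp in stand",D@[np.cos(y),np.sin(y)],D@[-np.sin(y),np.cos(y)])
```

```text
[0.6444 0.1081 0.3081] [-179.9898   -8.0203   86.0153] [-0.6563 -0.9385 -3.555 ]
scene hanger_tread [([315.1, 145.1], 0.62)]
scene hanger [([321.1, 165.4], 0.92)]
top hanger_tread []
top hanger [([239.4, 177.2], 0.47)]
tcp in stand -0.10794396984702136 -0.00198345012118347
```

View pics/k.png

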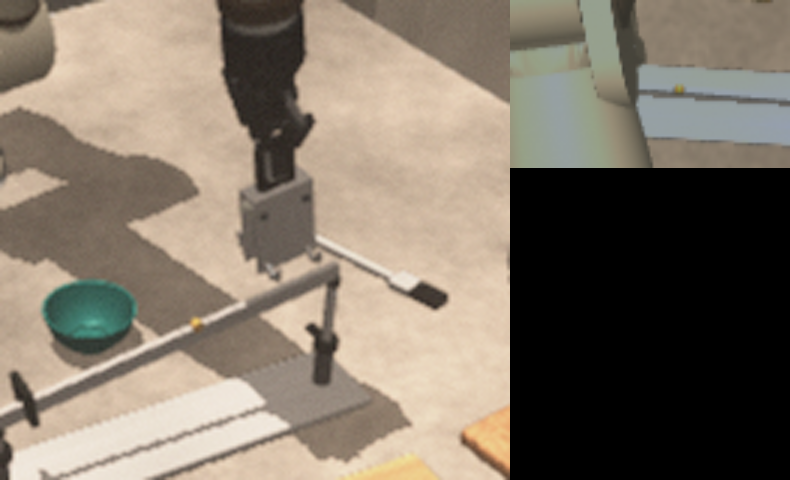

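Request:
send_rows --moves '[0.08,0,-0.4,0,0,0,1,0,0,-0.4,0,0,0,1,0,0,-0.3,0,0,0,1,0,0,-0.2,0,0,0,1,0,0,0,0,0,0,1]'

```text
time: 9.57
ee_pos: [0.6468, 0.1078, 0.2746]
tcp_rot: [-179.9, -8.0, 86.0]
wrist_force: [0.1, -0.1, -2.7]
opening: 0.0093
grasp_force: 51.6
```

Request:
send_rows --moves '[0,0,-0.12,0,0,0,1]'

```text
time: 9.7
ee_pos: [0.6471, 0.1079, 0.2725]
tcp_rot: [180.0, -8.0, 86.0]
wrist_force: [-0.2, 0.3, -2.8]
opening: 0.0087
grasp_force: 51.7
```

Request:
send_rows --moves '[0,0,-0.1,0,0,0,1]'

```text
time: 9.82
ee_pos: [0.6471, 0.1078, 0.2696]
tcp_rot: [-180.0, -8.0, 86.0]
wrist_force: [-0.0, 0.1, -3.1]
opening: 0.0089
grasp_force: 51.7
```

Request:
send_rows --moves '[0,0,-0.1,0,0,0,1]'

```text
time: 9.95
ee_pos: [0.647, 0.1078, 0.267]
tcp_rot: [-180.0, -8.0, 86.0]
wrist_force: [-1.5, 0.1, -3.5]
opening: 0.009
grasp_force: 51.7
```

Request:
send_rows --moves '[0,0,0,0,0,0,1]'

```text
time: 10.07
ee_pos: [0.6469, 0.1079, 0.2668]
tcp_rot: [-179.9, -8.0, 86.0]
wrist_force: [0.3, -0.4, -2.2]
opening: 0.0091
grasp_force: 51.7
```

Request:
send_rows --moves '[0,0,-0.1,0,0,0,1,0,0,0,0,0,0,1]'

```text
time: 10.32
ee_pos: [0.647, 0.1078, 0.2643]
tcp_rot: [-179.9, -8.0, 86.0]
wrist_force: [-0.3, -0.8, -2.6]
opening: 0.0095
grasp_force: 51.7
```

Request:
send_rows --moves '[0,0,-0.1,0,0,0,1,0,0,0,0,0,0,1]'

```text
time: 10.58
ee_pos: [0.6469, 0.1078, 0.2617]
tcp_rot: [-179.9, -8.0, 86.0]
wrist_force: [0.4, -0.1, -3.5]
opening: 0.0095
grasp_force: 51.7
```

Request:
send_rows --moves '[0,0,-0.1,0,0,0,1,0,0,0,0,0,0,1]'

```text
time: 10.82
ee_pos: [0.6469, 0.1078, 0.2593]
tcp_rot: [-179.9, -8.0, 86.0]
wrist_force: [1.1, 0.5, -2.3]
opening: 0.0092
grasp_force: 51.7
```

Request:
send_rows --moves '[0,0,-0.12,0,0,0,1,0,0,0,0,0,0,1]'

```text
time: 11.08
ee_pos: [0.6469, 0.1078, 0.2562]
tcp_rot: [-179.9, -8.0, 86.0]
wrist_force: [0.4, -0.1, -3.3]
opening: 0.0091
grasp_force: 51.7
```

Run:
```python
from h import *
c=cam("scene"); a=c["color"][95:215,255:395,::-1]
cv2.imwrite("pics/m.png",cv2.resize(a,None,fx=5,fy=5,interpolation=2))
print(bot.get_obs()["wrist_force"])
```

```text
[ 0.20688387  0.67166782 -2.53745572]
```

View pics/m.png

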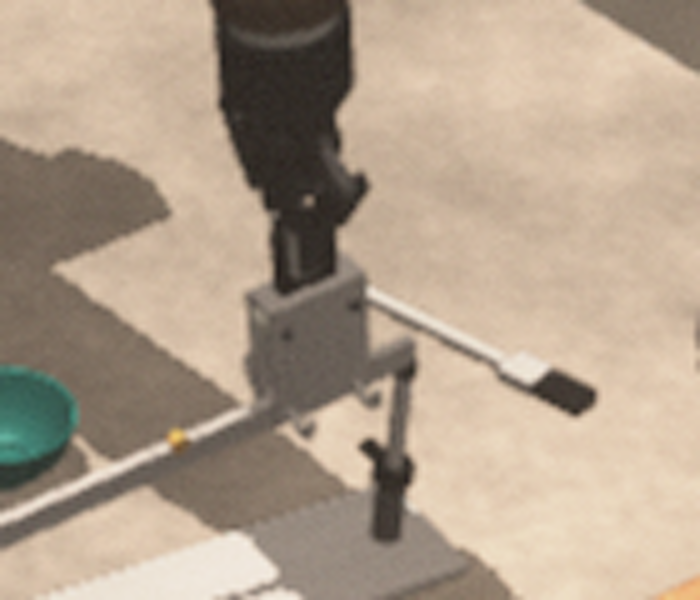

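The rail disappears behind the near plate at (270,400) and comes out at (390,355), so the hanger straddles it. I'll lower toward contact.

Request:
send_rows --moves '[0,0,-0.4,0,0,0,1,0,0,-0.4,0,0,0,1,0,0,-0.4,0,0,0,1,0,0,-0.3,0,0,0,1,0,0,-0.1,0,0,0,1,0,0,0,0,0,0,1]'

```text
time: 11.88
ee_pos: [0.647, 0.1078, 0.2165]
tcp_rot: [-180.0, -8.0, 86.0]
wrist_force: [0.2, 0.4, -2.1]
opening: 0.0092
grasp_force: 51.7
```

Request:
send_rows --moves '[0,0,-0.06,0,0,0,1,0,0,-0.06,0,0,0,1]'

```text
time: 12.12
ee_pos: [0.6471, 0.1079, 0.2137]
tcp_rot: [-180.0, -8.0, 86.0]
wrist_force: [-0.0, 0.3, -3.0]
opening: 0.0095
grasp_force: 51.7
```

Request:
send_rows --moves '[0,0,-0.06,0,0,0,1,0,0,0,0,0,0,1]'

```text
time: 12.38
ee_pos: [0.6469, 0.1078, 0.2119]
tcp_rot: [-179.9, -8.0, 86.0]
wrist_force: [0.5, -0.8, -3.5]
opening: 0.0092
grasp_force: 51.7
```

Request:
send_rows --moves '[0,0,-0.06,0,0,0,1,0,0,0,0,0,0,1]'

```text
time: 12.62
ee_pos: [0.647, 0.1078, 0.2104]
tcp_rot: [-179.9, -8.0, 86.0]
wrist_force: [-0.3, 0.2, -2.5]
opening: 0.0093
grasp_force: 51.7
```

Request:
send_rows --moves '[0,0,-0.06,0,0,0,1,0,0,0,0,0,0,1]'

```text
time: 12.88
ee_pos: [0.6469, 0.1078, 0.2089]
tcp_rot: [-179.9, -8.0, 86.0]
wrist_force: [-0.2, 1.0, -3.4]
opening: 0.0092
grasp_force: 51.7
```

Request:
send_rows --moves '[0,0,-0.06,0,0,0,1,0,0,0,0,0,0,1]'

```text
time: 13.12
ee_pos: [0.6469, 0.1078, 0.2074]
tcp_rot: [-179.9, -8.0, 86.0]
wrist_force: [-0.2, -0.5, -3.0]
opening: 0.0089
grasp_force: 51.7
```

Request:
send_rows --moves '[0,0,-0.04,0,0,0,1,0,0,0,0,0,0,1]'

```text
time: 13.38
ee_pos: [0.647, 0.1078, 0.2064]
tcp_rot: [-179.9, -8.0, 86.0]
wrist_force: [0.4, -0.6, -2.6]
opening: 0.0095
grasp_force: 51.7
```

Request:
send_rows --moves '[0,0,-0.04,0,0,0,1,0,0,0,0,0,0,1]'

```text
time: 13.62
ee_pos: [0.6469, 0.1078, 0.2054]
tcp_rot: [-179.9, -8.0, 86.0]
wrist_force: [0.5, 0.5, -3.0]
opening: 0.0094
grasp_force: 51.7
```

Request:
send_rows --moves '[0,0,-0.04,0,0,0,1,0,0,0,0,0,0,1]'

```text
time: 13.88
ee_pos: [0.647, 0.1079, 0.2044]
tcp_rot: [-179.9, -8.0, 86.0]
wrist_force: [-0.6, 0.4, -2.9]
opening: 0.0093
grasp_force: 51.7
```

Request:
send_rows --moves '[0,0,-0.04,0,0,0,1,0,0,0,0,0,0,1]'

```text
time: 14.12
ee_pos: [0.6469, 0.1079, 0.2034]
tcp_rot: [-179.9, -8.0, 86.0]
wrist_force: [-0.1, 1.3, -3.3]
opening: 0.0092
grasp_force: 51.7
```

Request:
send_rows --moves '[0,0,-0.03,0,0,0,1,0,0,0,0,0,0,1]'

```text
time: 14.38
ee_pos: [0.6469, 0.1078, 0.2028]
tcp_rot: [-180.0, -8.0, 86.0]
wrist_force: [-0.4, -0.6, -2.0]
opening: 0.0093
grasp_force: 51.8
```

Request:
send_rows --moves '[0,0,-0.03,0,0,0,1,0,0,0,0,0,0,1]'

```text
time: 14.62
ee_pos: [0.6469, 0.1078, 0.2022]
tcp_rot: [-180.0, -8.0, 86.0]
wrist_force: [-1.5, 1.2, -1.0]
opening: 0.0093
grasp_force: 52.0
```

Request:
send_rows --moves '[0,0,-0.03,0,0,0,1,0,0,0,0,0,0,1]'

```text
time: 14.88
ee_pos: [0.647, 0.1079, 0.2017]
tcp_rot: [-180.0, -8.0, 86.0]
wrist_force: [-2.0, -0.6, 2.2]
opening: 0.0093
grasp_force: 52.4
```

Request:
send_rows --moves '[0,0,-0.02,0,0,0,1,0,0,0,0,0,0,1,0,0,0,0,0,0,1]'

```text
time: 15.25
ee_pos: [0.647, 0.1078, 0.2012]
tcp_rot: [-180.0, -8.0, 86.0]
wrist_force: [-3.1, 0.3, 4.6]
opening: 0.009
grasp_force: 52.8
```

Request:
send_rows --moves '[-0.04,0,0,0,0,0,1,-0.014,-0.2,-0.028,0,0,0,1,-0.014,-0.2,-0.028,0,0,0,1,-0.014,-0.2,-0.028,0,0,0,1,-0.014,-0.2,-0.028,0,0,0,1,0,0,0,0,0,0,1]'

```text
time: 16.0
ee_pos: [0.645, 0.0869, 0.1981]
tcp_rot: [180.0, -8.0, 85.9]
wrist_force: [2.9, -2.1, 6.2]
opening: 0.0092
grasp_force: 52.9
```

Request:
send_rows --moves '[0.02,-0.2,-0.028,0,0,0,1,-0.014,-0.2,-0.028,0,0,0,1,-0.014,-0.2,-0.028,0,0,0,1,-0.014,-0.2,-0.027,0,0,0,1,0,0,0,0,0,0,1]'

```text
time: 16.62
ee_pos: [0.6439, 0.0671, 0.1952]
tcp_rot: [-179.9, -8.0, 85.9]
wrist_force: [1.0, -1.7, 5.0]
opening: 0.0089
grasp_force: 53.1
```

Request:
send_rows --moves '[-0.01,-0.16,-0.024,0,0,0,1,-0.01,-0.16,-0.024,0,0,0,1,-0.01,-0.16,-0.023,0,0,0,1,0,0,0,0,0,0,1]'

```text
time: 17.12
ee_pos: [0.6431, 0.0553, 0.1935]
tcp_rot: [-179.9, -8.0, 86.0]
wrist_force: [-1.0, -0.2, 6.0]
opening: 0.0093
grasp_force: 53.0
```

Request:
send_rows --moves '[-0.01,-0.16,-0.023,0,0,0,1,-0.01,-0.16,-0.023,0,0,0,1,0,0,0,0,0,0,1]'

```text
time: 17.5
ee_pos: [0.6425, 0.0475, 0.1925]
tcp_rot: [-179.9, -8.0, 86.0]
wrist_force: [-0.9, -0.3, 7.0]
opening: 0.0093
grasp_force: 53.1
```

Request:
send_rows --moves '[-0.01,-0.16,-0.023,0,0,0,1,-0.01,-0.16,-0.023,0,0,0,1,-0.01,-0.16,-0.023,0,0,0,1,-0.01,-0.16,-0.023,0,0,0,1,0,0,0,0,0,0,1]'

```text
time: 18.12
ee_pos: [0.6414, 0.0311, 0.1901]
tcp_rot: [-179.9, -8.0, 85.9]
wrist_force: [-1.2, -1.8, 6.5]
opening: 0.0094
grasp_force: 53.0
```

Run:
```python
from h import *
c=cam("scene"); a=c["color"][95:215,225:365,::-1]
cv2.imwrite("pics/n.png",cv2.resize(a,None,fx=5,fy=5,interpolation=2))
```

```text
(no output)
```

View pics/n.png

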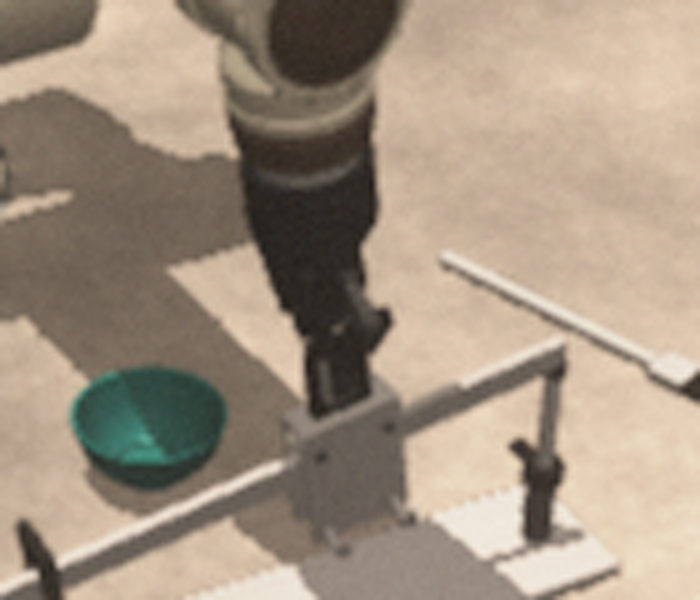

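The bridge (290,415)-(400,385) is parallel to the rail and seated, and the stud is hidden beneath it. I'll continue to the second roller.

Request:
send_rows --moves '[-0.01,-0.16,-0.023,0,0,0,1,-0.01,-0.16,-0.023,0,0,0,1,-0.01,-0.16,-0.023,0,0,0,1,-0.01,-0.16,-0.023,0,0,0,1,-0.01,-0.16,-0.023,0,0,0,1,0,0,0,0,0,0,1]'

```text
time: 18.92
ee_pos: [0.64, 0.0112, 0.1872]
tcp_rot: [-179.9, -8.0, 85.9]
wrist_force: [-1.8, -0.6, 6.5]
opening: 0.009
grasp_force: 53.1
```

Request:
send_rows --moves '[-0.01,-0.16,-0.023,0,0,0,1,-0.01,-0.16,-0.023,0,0,0,1,-0.01,-0.16,-0.023,0,0,0,1,0,0,0,0,0,0,1]'

```text
time: 19.42
ee_pos: [0.6393, -0.0004, 0.1856]
tcp_rot: [-179.9, -8.0, 86.0]
wrist_force: [-1.9, 0.0, 7.2]
opening: 0.0095
grasp_force: 53.2
```

Request:
send_rows --moves '[-0.02,-0.16,-0.023,0,0,0,1,-0.02,-0.16,-0.023,0,0,0,1,-0.01,-0.16,-0.023,0,0,0,1,-0.01,-0.16,-0.023,0,0,0,1,-0.01,-0.16,-0.02,0,0,0,1,-0.01,-0.12,-0.01,0,0,0,1,0,0,0,0,0,0,1]'

```text
time: 20.3
ee_pos: [0.6374, -0.0238, 0.1824]
tcp_rot: [-179.9, -8.0, 85.9]
wrist_force: [-1.2, -1.5, 6.0]
opening: 0.0091
grasp_force: 53.2
```

Request:
send_rows --moves '[0,0,0.02,0,0,0,1,0,0,0.02,0,0,0,1,0,0,0,0,0,0,1]'

```text
time: 20.68
ee_pos: [0.6374, -0.0233, 0.183]
tcp_rot: [-179.9, -8.0, 86.0]
wrist_force: [-2.4, -0.5, 3.7]
opening: 0.0093
grasp_force: 52.7
```

Request:
send_rows --moves '[0,0,0,0,0,0,-1,0,0,0,0,0,0,-1,0,0,0,0,0,0,-1,0,0,0,0,0,0,-1,0,0,0,0,0,0,-1,0,0,0,0,0,0,-1,0,0,0,0,0,0,-1,0,0,0,0,0,0,-1]'

```text
time: 21.68
ee_pos: [0.6378, -0.0232, 0.1833]
tcp_rot: [-180.0, -8.0, 86.0]
wrist_force: [0.3, -0.2, 0.2]
opening: 0.0854
grasp_force: 0.0
```

Request:
send_rows --moves '[0,0,0.5,0,0,0,-1,0,0,1,0,0,0,-1,0,0,1,0,0,0,-1,0,0,1,0,0,0,-1,0,0,0,0,0,0,-1,0,0,0,0,0,0,-1,0,0,0,0,0,0,-1,0,0,0,0,0,0,-1]'

```text
time: 22.68
ee_pos: [0.6376, -0.0231, 0.2701]
tcp_rot: [-179.9, -8.0, 86.0]
wrist_force: [0.1, -0.1, -0.6]
opening: 0.0858
grasp_force: 0.0
```

Run:
```python
from h import *
c=cam("scene"); a=c["color"][95:255,185:365,::-1]
cv2.imwrite("pics/r.png",cv2.resize(a,None,fx=3.7,fy=3.7,interpolation=2))
```

```text
(no output)
```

View pics/r.png

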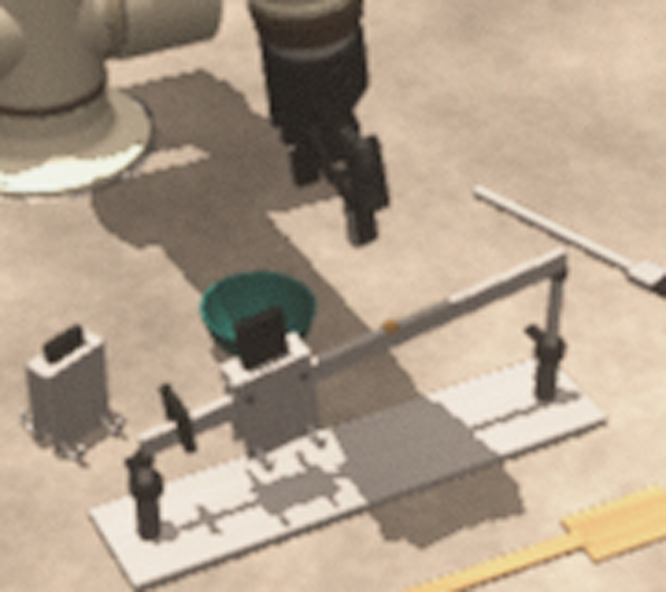

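The hanger is at (275,390), partway between the stud (390,325) and the stop (180,415), with the fingers clear. I'll wait for it to reach the stop.

Request:
send_rows --moves '[0,0,0,0,0,0,-1,0,0,0,0,0,0,-1,0,0,0,0,0,0,-1,0,0,0,0,0,0,-1,0,0,0,0,0,0,-1,0,0,0,0,0,0,-1,0,0,0,0,0,0,-1,0,0,0,0,0,0,-1]'

```text
time: 23.72
ee_pos: [0.6378, -0.0232, 0.2708]
tcp_rot: [-180.0, -8.0, 86.0]
wrist_force: [-0.0, 0.7, -1.0]
opening: 0.0854
grasp_force: 0.0
```

Request:
send_rows --moves '[0,0,0,0,0,0,-1,0,0,0,0,0,0,-1,0,0,0,0,0,0,-1,0,0,0,0,0,0,-1,0,0,0,0,0,0,-1,0,0,0,0,0,0,-1,0,0,0,0,0,0,-1,0,0,0,0,0,0,-1]'

```text
time: 24.72
ee_pos: [0.6378, -0.0232, 0.2708]
tcp_rot: [-180.0, -8.0, 86.0]
wrist_force: [0.7, -0.2, -0.1]
opening: 0.0853
grasp_force: 0.0
```

Run:
```python
from h import *
c=cam("scene"); a=c["color"][95:255,185:365,::-1]
cv2.imwrite("pics/r2.png",cv2.resize(a,None,fx=3.7,fy=3.7,interpolation=2))
```

```text
(no output)
```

View pics/r2.png

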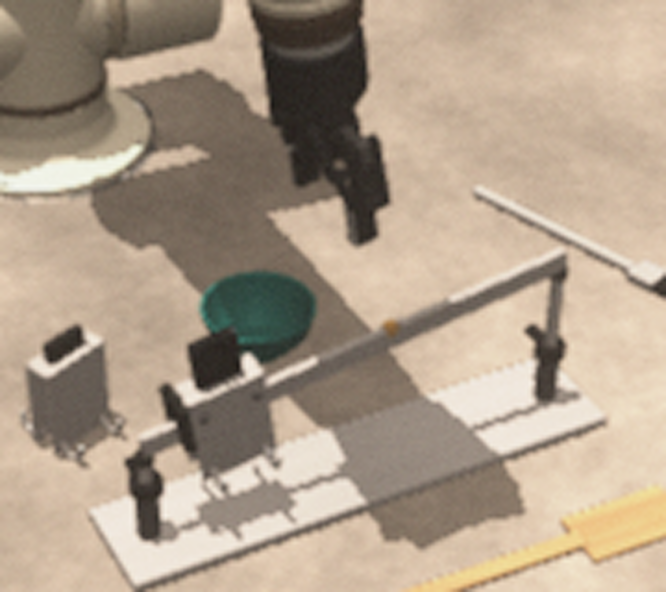

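The hanger now sits against the stop at (180,410), with the stud up at (390,325). One more second to settle, then I'll hand in.

Request:
send_rows --moves '[0,0,0,0,0,0,-1,0,0,0,0,0,0,-1,0,0,0,0,0,0,-1,0,0,0,0,0,0,-1,0,0,0,0,0,0,-1,0,0,0,0,0,0,-1,0,0,0,0,0,0,-1,0,0,0,0,0,0,-1]'

```text
time: 25.78
ee_pos: [0.6378, -0.0232, 0.2708]
tcp_rot: [-180.0, -8.0, 86.0]
wrist_force: [-0.6, 0.8, -0.3]
opening: 0.0855
grasp_force: 0.0
```

```bash
python3 -c "
from workcell import bot
print(bot.job_done())"
```

```text
the job is handed in; nothing more can be done
None
```

The roller hanger was slid down past the stud, rolled by itself to the rubber stop and rests there with the stud up; I handed the job in at about 26 s, with no verdict shown, and the estimated press on the rail was about 10 N.

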